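# Open the lift-and-slide hatch of a slide chamber

## Task

Open the microscope-slide chamber whose hatch has the orange handle: lift the hatch straight up off its recessed seat, slide it sideways along its channels until the well is completely uncovered, then set it down flat on the channel floor and let go. Leave the hatch with the blue handle shut on its own chamber.

Things in the scene. Friction and masses are not known exactly. Their poses are not given: they have to be found in the camera images.
- chamber_orange: White fixed bench chamber, 140 (x) x 277 (y, -145 to +132) x 74 mm high; origin on the table, z up. Well: pocket 108 x 104 centred at y +70, its ledge (hatch seat) 33 above the table. Rails at x +-54 carry lips (inner edges x +-43, underside 69, top 74 up) that overhang the hatch: it can rise 30 at most and cannot come out. A like chamber, blue handle, stands to its left or right.
- hatch_orange: Dark steel plate 100 (x) x 96 (y) x 6 mm, 0.15-0.35 kg, loose, 4 mm play; origin centre of underside, z up, axes as the chamber's. Orange bridge handle over its centre: bar 70 along x, 14 thick along y, 29 to 51 above the origin, posts 10 wide at x +-30. Pinch the bar's middle, fingers closing along y. Starts shut at (0, +70, 33) in the chamber's frame.
- open_spot (a point): Middle of the chamber's deck (white channel floor), at (0, -60, 45) mm in its frame, axes the same: where the open hatch's origin goes. The deck is 12 above the seat and runs from y +18 to an end stop at y -135, 16 high. Raise the hatch more than 12 to pass (about 20 runs free), slide it 130 to -y. The well is uncovered once the hatch centre is past y -30; the stop allows -87.
- hatch_blue: The same hatch with a blue handle, shut on the seat of the other chamber of the same shape; it stays there. Origin at the centre of its underside.
Mind the look-alikes: they are no part of the job. What is shaped like the hatch_orange but yellow is not meant.

How it is judged:
On the way:
1. the orange-handled hatch is lifted off its seat, more than 10 mm up (z of hatch_orange in the frame of chamber_orange above 0.043 m), for 0.1 s.
At the end, for the whole second after the job is handed in: The orange-handled hatch lies still and flat (7 degrees) on its chamber's deck, underside 41 to 50 mm above the table, in the chamber's frame within 10 mm of x = 0 and between y = -95 and -32 mm, so the well is uncovered; the blue-handled hatch is within 15 mm of its start (y of hatch_orange in the frame of chamber_orange between -0.095 and -0.032 m and x of hatch_orange in the frame of chamber_orange between -0.01 and 0.01 m and z of hatch_orange in the frame of chamber_orange between 0.041 and 0.05 m and angle between hatch_orange's own z axis and vertical below 0.12 rad and linear speed of hatch_orange below 0.02 m/s and distance of hatch_blue from where it was at the start of the episode below 0.015 m); the robot touches nothing.
It fails at once if the blue-handled hatch is moved by more than 15 mm (distance of hatch_blue from where it was at the start of the episode above 0.015 m).
It also fails if it takes over 35 s, if anything falls off the work surface, if the arm or the gripper's body presses on something with over 40 N, if the wrist force passes 120 N, or if a joint passes its speed limit or range.

## Robot

A 7-joint arm with a two-finger parallel gripper is mounted at the origin on the work surface. World frame = base frame: x ahead of the robot, y to its left, z up, the work surface at z = 0. Lengths are in m, angles in rad, forces in N, time in s.
With the tool pointing down it reaches from about 0.4 to 0.9 m from the base axis. Payload 5.6 kg.
Tool frame: the origin (TCP) lies between the finger pads; the fingertips stand 19 mm ahead of it and the grasp point (between the pads) is the TCP (env.nose_length is the distance from the TCP to the fingertips, in m); z points along the fingers, y is the line along which they close (so a half turn about z gives the same grasp; the last joint's range is limited). The gripper opens to 92 mm and grips with 3 to 60 N. Pads are 20 mm wide; open, the fingers measure 128 mm over their backs; the gripper's body (75 mm by 189 mm) begins 69 mm behind the grasp point.
Start: joints at [-1.389, 0.468, -0.012, 1.603, 0.006, 1.071, -0.056], TCP at [0.145, 0.634, 0.211] pointing down, gripper open.
Joint ranges: [-2.53, 2.53], [-0.31, 2.02], [-1.57, 1.55], [0.28, 2.44], [-1.29, 4.43], [0.15, 1.84], [-2.92, 2.92]. Speed limits (rad/s): [2.57, 2.57, 3.14, 3.14, 3.14, 3.14, 3.14].

## Interface

Orientations are given as a rotation vector (axis times angle).
In Python, from bench import monitor, vision, order, nets, env gives the robot as it stands. The module is installed in compiled form; this text tells all that it offers.
- The arm moves only by the shell command python3 -m handwheel 'ROWS'. ROWS is a JSON object of lists of equal length, an entry for each row: "linear": the shift along the tool's x, y, z in units of 60 cm (1.0 is 60 cm), a list of three; "angular": the turn, a rotation vector about the tool's x, y, z in units of 360 degrees (1.0 is 360 degrees), a list of three; "gripper": the opening, from -1 (shut) to 1 (fully open). In form: {"linear": [[x, y, z], ...], "angular": [[ax, ay, az], ...], "gripper": [gripper, ...]}. A call has 1 to 8 rows; each row is the pose to reach, as a shift and turn from the pose commanded when the call began, along the tool's axes at that moment, turning the shorter way round; what a row does not reach only later rows make up. A row lasts 1/8 s, in which the tool goes at most 62.5 mm and 10.7 degrees, less where a joint would pass 70% of its speed; a pose out of reach is approached as far as the arm can. A call with a number of a shift or a turn outside -1 to 1 is refused whole. A call with a gripper value outside its range is refused whole. The fingers move at their own pace and stop on an object; the grip force is fixed at half the most. Time passes only in rows, so rows that repeat a pose let the fingers close. It gives the time, the measured TCP pose, the force, the opening and the grip force at its end, in the units of the state.
- monitor.read_state(): the state, without advancing time (a new reading comes with each control period).
- vision.camera(name): name is "scene" or "top" or "wrist"; returns (picture, depth): 384x512x3 uint8, red, green, blue; 384x512 float32, m along the optical axis (not along the pixel's ray), 0 where there is no reading.
- vision.calibration(name): a dict with "intrinsics" (3x3 intrinsics, pixels), "world_from_camera" (4x4, takes a point from camera to world coordinates). Camera axes: x right, y down, z forward; pixel columns grow to the right and rows downward; lengths in m; the calibration is good to about 2 mm. The wrist camera is an equidistant fisheye: a pixel r from the principal point sees the ray r / f radians off the axis. A picture is of the moment at which its call begins: read the wrist's pose just before it. calibration takes no time and is no camera call; for the wrist camera it gives the pose at the moment of the call.
- order.sign_off(): hands the job in; it is judged then, once.
Trained networks look in the newest picture that a camera, given by its name, has taken for a name from the list of things; names that differ only in an ending like _2 or _b are one class to them, and where a whole thing is asked for, a point or a joint stands for the part that bears it (a point fixed in the world has none). Each returns a list of dicts, best first, with "confidence" (0 to 1); they miss things now and then, are a little off and sometimes report something else, mostly with a low value. They report only what shows in the picture. A call takes as long as a camera call. They do not tell look-alikes from the thing itself.
- nets.regions_of(camera, target): "pixels" (384x512 bool, what is visible of it) and "uv" ([column, row] in pixels, amid what is visible of it).
The state is a dict: "t": time; "joint_positions": joint angles; "dq": joint speeds; "effort": joint torques, N m; "eef_pos": TCP position; "tool_rot": TCP orientation; "force": force on the tool from outside, world axes, zero at the start; "moment": the same for the moment, N m; "width": finger opening in m; "gripper_force": force on a finger pad.
Only numpy, scipy, OpenCV 4.12 (cv2) and the standard library are available. Lean on these libraries where they do the work, as an engineer would, in place of code of your own. Each camera call takes 0.05 s, during which the arm holds its last target. There are 200 camera calls.

## Working session

There is one attempt and no reset: what is moved stays moved. The work goes in short steps, Python scripts to look and compute and a shell command to move; the robot and the scene stay as the last step left them, time stands still between calls to the robot, and variables do not carry over. Pictures are saved under pics/ and viewed, at most 10 in all, crops included, and the job is handed in when it is done.

```bash
mkdir -p pics; cat > h.py <<'E'
import numpy as np, cv2
from scipy.spatial.transform import Rotation as R
from bench import monitor, vision, order, nets, env
def pts(name,depth):
    c=vision.calibration(name);K=c["intrinsics"];T=c["world_from_camera"]
    v,u=np.mgrid[:384,:512];p=np.stack([(u-K[0,2])/K[0,0]*depth,(v-K[1,2])/K[1,1]*depth,depth],-1)
    return p@T[:3,:3].T+T[:3,3]
E
python3 - <<'E'
from h import *
for n in ["top","scene"]:
    im,d=vision.camera(n); P=pts(n,d); np.savez(n,im=im,d=d,P=P)
    cv2.imwrite(f"pics/{n}0.png",im[...,::-1])
    for t in ["hatch_orange","chamber_orange","hatch_blue"]:
        for r in nets.regions_of(n,t):
            m=r["pixels"]&(d>0); print(n,t,round(r["confidence"],2),np.round(r["uv"]),m.sum(),np.median(P[m],0).round(3),np.median(im[m],0))
s=monitor.read_state();print(s["t"],s["eef_pos"],R.from_rotvec(s["tool_rot"]).as_matrix().round(3))
E
```

```text
top hatch_orange 0.93 [293. 109.] 1343 [ 0.673 -0.107  0.008] [117. 122.  54.]
top hatch_orange 0.67 [348. 268.] 1374 [ 0.26  -0.245  0.008] [117. 122.  50.]
top hatch_orange 0.58 [319. 172.] 1238 [ 0.493 -0.162  0.041] [54. 54. 54.]
top hatch_blue 0.57 [146. 180.] 1368 [0.48  0.263 0.041] [53. 55. 57.]
scene hatch_orange 0.74 [206. 102.] 1279 [ 0.267 -0.246  0.006] [164. 160.  51.]
scene hatch_orange 0.59 [186. 170.] 1311 [ 0.485 -0.157  0.04 ] [60. 57. 57.]
scene hatch_orange 0.59 [160. 262.] 2246 [ 0.679 -0.104  0.006] [164. 164.  52.]
scene chamber_orange 0.93 [158. 151.] 7066 [ 0.467 -0.245  0.047] [164. 156. 155.]
scene hatch_blue 0.66 [376. 250.] 1673 [0.471 0.269 0.04 ] [57. 55. 57.]
0.4 [0.14491329 0.63355088 0.2113455 ] [[-0.975  0.223  0.   ]
 [ 0.223  0.975 -0.   ]
 [-0.    -0.    -1.   ]]
```

View pics/top0.png

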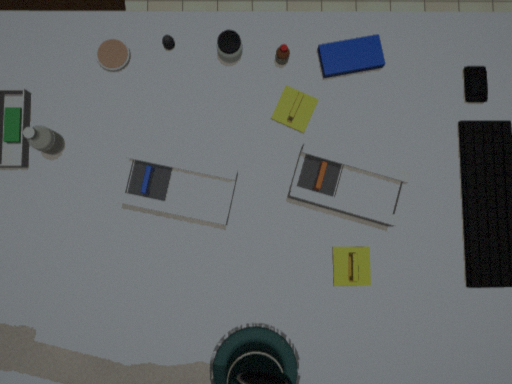

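```bash
python3 - <<'E'
from h import *
z=np.load("top.npz");im,P,d=z["im"],z["P"],z["d"]
cv2.imwrite("pics/crop.png",cv2.resize(im[110:260,230:420,::-1],None,fx=4,fy=4))
hsv=cv2.cvtColor(im,cv2.COLOR_RGB2HSV)
X,Y,Z=P[...,0],P[...,1],P[...,2]
near=(abs(X-.48)<.2)&(Y<.1)&(d>0)
# lips/rails top at 74 mm, white
m=near&(Z>.068)&(Z<.08)&(hsv[...,1]<50)&(hsv[...,2]>100)
r=cv2.minAreaRect(P[m][:,:2].astype(np.float32));print("rails",m.sum(),r,cv2.boxPoints(r).round(3).tolist())
o=near&(hsv[...,0]<18)&(hsv[...,1]>120)&(Z>.06)
print("handle",o.sum(),P[o].mean(0),cv2.minAreaRect(P[o][:,:2].astype(np.float32)), np.percentile(P[o][:,2],[5,50,95]))
for r in nets.regions_of("top","hatch_orange"): pass
k=near&(hsv[...,2]<80)&(Z>.03)&(Z<.055);print("plate",k.sum(),np.median(P[k],0),cv2.minAreaRect(P[k][:,:2].astype(np.float32)))
E
```

```text
rails 2684 ((0.46790555119514465, -0.14580243825912476), (0.48938313126564026, 0.2069168984889984), 89.27360534667969) [[0.3610000014305115, -0.3889999985694885], [0.5680000185966492, -0.3919999897480011], [0.5740000009536743, 0.09799999743700027], [0.36800000071525574, 0.10000000149011612]]
handle 163 [ 0.4860533  -0.16379851  0.08393135] ((0.4878426492214203, -0.1647237241268158), (0.013930931687355042, 0.06973903626203537), 73.46349334716797) [0.07740427 0.0844886  0.08929634]
plate 1209 [ 0.48882663 -0.16556817  0.04020699] ((0.46460193395614624, -0.159830242395401), (0.41025036573410034, 0.3101244568824768), 74.55248260498047)
```

View pics/crop.png

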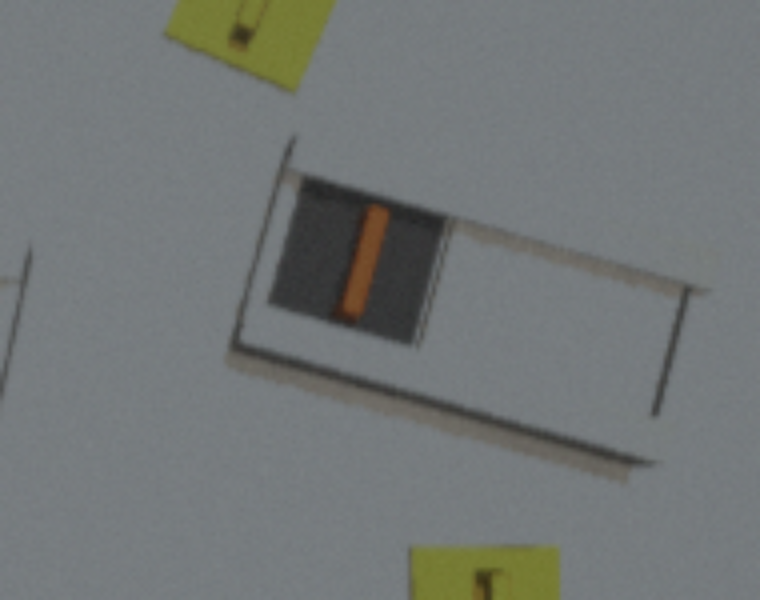

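```bash
python3 - <<'E'
from h import *
z=np.load("top.npz");im,P,d=z["im"],z["P"],z["d"]
X,Y,Z=P[...,0],P[...,1],P[...,2]
for lo,hi in [(.062,.08),(.04,.052)]:
    m=(d>0)&(Z>lo)&(Z<hi)&(X>.3)&(X<.62)&(Y<-.08)&(Y>-.42)
    n,l,st,c=cv2.connectedComponentsWithStats(m.astype(np.uint8))
    for i in range(1,n):
        if st[i,4]>60: print(lo,st[i],cv2.minAreaRect(P[l==i][:,:2].astype(np.float32)),np.median(Z[l==i]))
E
```

```text
0.062 [ 302  142  109   47 1209] ((0.5137667655944824, -0.25230520963668823), (0.2773526608943939, 0.04400118440389633), 72.96009063720703) 0.07494724160018329
0.062 [ 289  185  114   41 1280] ((0.41218212246894836, -0.2263265699148178), (0.28513407707214355, 0.07498496770858765), 83.9794692993164) 0.07489612167153825
0.04 [291 150  14  38 140] ((0.5065906047821045, -0.11138609051704407), (0.01117668580263853, 0.09936380386352539), 73.47431945800781) 0.04643008562087558
0.04 [297 155  45  41 529] ((0.493030309677124, -0.1658453345298767), (0.09549885243177414, 0.08660818636417389), 73.63510131835938) 0.04172228999829386
0.04 [ 334  164   68   50 2023] ((0.4556768238544464, -0.2898736298084259), (0.1550382673740387, 0.08762606233358383), 73.49240112304688) 0.0460467912878173
```

The candidates are the yellow look-alikes at (293,109) and (348,268), blue at (146,180) and orange at (320,173). The crop confirms an orange bar on a dark plate in a white chamber, with the deck to its right, so that is the target. The chamber's +y axis is at 73.5°, and the handle is near (0.490,-0.1655). I'll go by a waypoint clear of the base.

```bash
python3 -m handwheel '{"linear":[[-0.6,-0.35,0],[-0.6,-0.35,0],[-0.6,-0.35,0],[-0.6,-0.35,0],[-0.6,-0.35,0],[-0.6,-0.35,0],[-0.6,-0.35,0],[-0.6,-0.35,0]],"angular":[[0,0,0.01],[0,0,0.01],[0,0,0.01],[0,0,0.01],[0,0,0.01],[0,0,0.01],[0,0,0.01],[0,0,0.01]],"gripper":[0.1,0.1,0.1,0.1,0.1,0.1,0.1,0.1]}'
cat >> h.py <<'E'
def go(w):
    s=monitor.read_state();M=R.from_rotvec(s["tool_rot"]).as_matrix()
    print(s["t"],s["eef_pos"],"yaw_y",np.degrees(np.arctan2(M[1,1],M[0,1])).round(2),"rows",(M.T@(np.array(w)-s["eef_pos"])/.6).round(4))
E
python3 -c "from h import *;go([.49,-.1655,.2])"
```

```text
t: 1.45
eef_pos: [0.4521, 0.3452, 0.2117]
tool_rot: [0.461, 3.106, -0.001]
force: [-0.5, 0.5, -0.7]
width: 0.0506
gripper_force: 0.0
1.45 [0.45209191 0.34520737 0.21173327] yaw_y 73.11 rows [-0.3077 -0.7961  0.0204]
```

```bash
python3 -m handwheel '{"linear":[[-0.308,-0.796,0.02],[-0.308,-0.796,0.02],[-0.308,-0.796,0.02],[-0.308,-0.796,0.02],[-0.308,-0.796,0.02],[-0.308,-0.796,0.02],[-0.308,-0.796,0.02],[-0.308,-0.796,0.02]],"angular":[[0,0,-0.001],[0,0,-0.001],[0,0,-0.001],[0,0,-0.001],[0,0,-0.001],[0,0,-0.001],[0,0,-0.001],[0,0,-0.001]],"gripper":[0.1,0.1,0.1,0.1,0.1,0.1,0.1,0.1]}'
python3 -m handwheel '{"linear":[[-0.015,-0.03,0],[-0.015,-0.03,0]],"angular":[[0,0,0],[0,0,0]],"gripper":[0.1,0.1]}'
python3 - <<'E'
from h import *
go([.49,-.1655,.073])
c=vision.calibration("wrist");im,d=vision.camera("wrist");K=c["intrinsics"];T=c["world_from_camera"]
v,u=np.mgrid[:384,:512].astype(float);x=(u-K[0,2])/K[0,0];y=(v-K[1,2])/K[1,1];r=np.hypot(x,y)
k=np.where(r>1e-6,np.tan(np.minimum(r,1.4))/np.maximum(r,1e-6),1)
P=np.stack([x*k*d,y*k*d,d],-1)@T[:3,:3].T+T[:3,3]
hsv=cv2.cvtColor(im,cv2.COLOR_RGB2HSV);m=(hsv[...,0]<18)&(hsv[...,1]>120)&(d>0)&(P[...,2]>.078)&(P[...,2]<.095)&(abs(P[...,0]-.49)<.08)&(abs(P[...,1]+.165)<.08)
print(m.sum(),np.median(P[m],0),cv2.minAreaRect(P[m][:,:2].astype(np.float32)))
cv2.imwrite("pics/w1.png",im[...,::-1])
E
```

```text
t: 2.45
eef_pos: [0.4903, -0.1499, 0.2001]
tool_rot: [0.437, 3.11, 0.001]
force: [0.2, 0.7, -0.8]
width: 0.0505
gripper_force: 0.0
t: 2.7
eef_pos: [0.4935, -0.1697, 0.1997]
tool_rot: [0.443, 3.11, -0.0]
force: [0.5, 1.6, 0.2]
width: 0.0506
gripper_force: 0.0
2.7 [ 0.49353841 -0.16973479  0.19973404] yaw_y 73.78 rows [0.0077 0.0051 0.2112]
902 [ 0.48479933 -0.16552587  0.08329903] ((0.48671793937683105, -0.16586194932460785), (0.013282636180520058, 0.06840939819812775), 73.49407958984375)
```

View pics/w1.png

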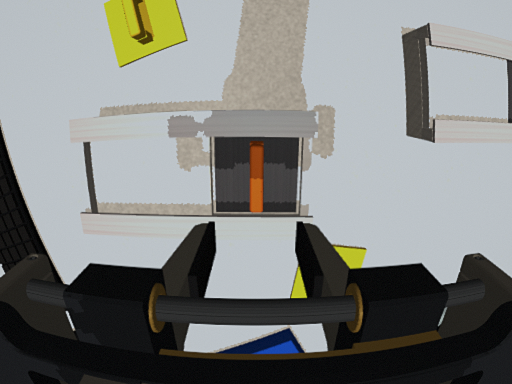

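The orange bar at (257,180) in the wrist view sits between the fingers' lines, and both measurements put it at (0.488,-0.1655). I'll descend to just above it and check.

```bash
python3 -m handwheel '{"linear":[[0.011,0.004,0.08],[0.011,0.004,0.145],[0.011,0.004,0.145],[0.011,0.004,0.145]],"angular":[[0,0,0.001],[0,0,0.001],[0,0,0.001],[0,0,0.001]],"gripper":[0.1,0.1,0.1,0.1]}'
python3 -c "from h import *;go([.488,-.1655,.073])"
```

```text
t: 3.25
eef_pos: [0.4888, -0.1642, 0.114]
tool_rot: [0.447, 3.108, 0.001]
force: [-0.6, -0.2, 0.1]
width: 0.0502
gripper_force: 0.0
3.25 [ 0.48878702 -0.16424683  0.11398287] yaw_y 73.62 rows [ 0.0008 -0.0024  0.0683]
```

```bash
python3 -m handwheel '{"linear":[[0.001,-0.002,0.04],[0.001,-0.002,0.067],[0.001,-0.002,0.067],[0.001,-0.002,0.067],[0.001,-0.002,0.067],[0.001,-0.002,0.067],[0.001,-0.002,0.067]],"angular":[[0,0,0],[0,0,0],[0,0,0],[0,0,0],[0,0,0],[0,0,0],[0,0,0]],"gripper":[0.1,0.1,0.1,-1,-1,-1,-1]}'
```

```text
t: 4.12
eef_pos: [0.487, -0.1663, 0.0728]
tool_rot: [0.45, 3.109, -0.0]
force: [0.0, 0.7, 2.0]
width: 0.0139
gripper_force: 30.0
```

```bash
python3 -m handwheel '{"linear":[[0,0,-0.01],[0,0,-0.02],[0,0,-0.035],[0,0,-0.035],[0,0,-0.035]],"angular":[[0,0,0],[0,0,0],[0,0,0],[0,0,0],[0,0,0]],"gripper":[-1,-1,-1,-1,-1]}'
python3 -c "from h import *;go([.4557-.284*.0015,-.2899-.959*.0015,.094])"
```

```text
t: 4.75
eef_pos: [0.4868, -0.1661, 0.0936]
tool_rot: [0.45, 3.109, 0.0]
force: [-0.9, -0.1, -2.2]
width: 0.0135
gripper_force: 30.0
4.75 [ 0.48675629 -0.1660688   0.09362372] yaw_y 73.52 rows [-0.0089 -0.2151 -0.0007]
```

Gripped (14 mm) and lifted 21 mm. Now the slide, moving half of the estimated sideways offset.

```bash
python3 -m handwheel '{"linear":[[-0.002,-0.03,0],[-0.004,-0.07,0],[-0.004,-0.11,0],[-0.004,-0.15,0],[-0.004,-0.19,0],[-0.004,-0.215,0],[-0.004,-0.215,0]],"angular":[[0,0,0],[0,0,0],[0,0,0],[0,0,0],[0,0,0],[0,0,0],[0,0,0]],"gripper":[-1,-1,-1,-1,-1,-1,-1]}'
python3 -c "from h import *;go([.4557-.284*.0015,-.2899-.959*.0015,.085])"
```

```text
t: 5.62
eef_pos: [0.4516, -0.2922, 0.0935]
tool_rot: [-0.455, -3.108, 0.001]
force: [-0.4, 1.2, -3.0]
width: 0.0136
gripper_force: 30.0
5.625 [ 0.45162782 -0.29215216  0.09346291] yaw_y 73.35 rows [-0.0054  0.003   0.0141]
```

```bash
python3 -m handwheel '{"linear":[[0,0,0.005],[0,0,0.01],[0,0,0.014],[0,0,0.014],[0,0,0.014]],"angular":[[0,0,0],[0,0,0],[0,0,0],[0,0,0],[0,0,0]],"gripper":[-1,-1,-1,-1,-1]}'
```

```text
t: 6.25
eef_pos: [0.4525, -0.2904, 0.0851]
tool_rot: [-0.45, -3.109, -0.0]
force: [-0.3, -0.1, -3.2]
width: 0.0135
gripper_force: 30.0
```

Not touching yet, by the force (still carrying about 2.5 N). I'll lower 1 mm at a time.

```bash
python3 -m handwheel '{"linear":[[0,0,0.001],[0,0,0.002],[0,0,0.002]],"angular":[[0,0,0],[0,0,0],[0,0,0]],"gripper":[-1,-1,-1]}'
```

```text
t: 6.62
eef_pos: [0.4526, -0.2906, 0.0848]
tool_rot: [0.45, 3.109, 0.001]
force: [-1.9, 1.7, 6.9]
width: 0.0135
gripper_force: 30.0
```

Contact with the deck (+7 N). Release by opening to 50 mm, then rise.

```bash
python3 -m handwheel '{"linear":[[0,0,0],[0,0,0],[0,0,0],[0,0,0],[0,0,-0.04],[0,0,-0.1],[0,0,-0.18],[0,0,-0.2]],"angular":[[0,0,0],[0,0,0],[0,0,0],[0,0,0],[0,0,0],[0,0,0],[0,0,0],[0,0,0]],"gripper":[0.1,0.1,0.1,0.1,0.1,0.1,0.1,0.1]}'
python3 - <<'E'
from h import *
im,d=vision.camera("scene");P=pts("scene",d)
cv2.imwrite("pics/s1.png",im[...,::-1])
hsv=cv2.cvtColor(im,cv2.COLOR_RGB2HSV)
m=(hsv[...,0]<15)&(hsv[...,1]>120)&(d>0)&(P[...,2]>.07)&(P[...,2]<.12)&(P[...,1]<-.2)&(P[...,1]>-.38)&(P[...,0]>.38)&(P[...,0]<.52)
p=P[m];print(m.sum(),p.mean(0),np.percentile(p[:,2],[50,95]))
a=np.radians(73.5);ey=np.array([np.cos(a),np.sin(a)]);ex=np.array([ey[1],-ey[0]])
q=p[:,:2]-[.4557,-.2899];print("y",(q@ey).mean()-.0585,"x",np.percentile(q@ex,[2,98]))
E
```

```text
t: 7.62
eef_pos: [0.4539, -0.2915, 0.2068]
tool_rot: [0.45, 3.104, -0.002]
force: [-0.2, -0.3, 0.2]
width: 0.0502
gripper_force: 0.0
330 [ 0.45637148 -0.28686616  0.08939281] [0.0923887  0.09768386]
y -0.05540038534265319 x [-0.03530377  0.03266086]
```

View pics/s1.png

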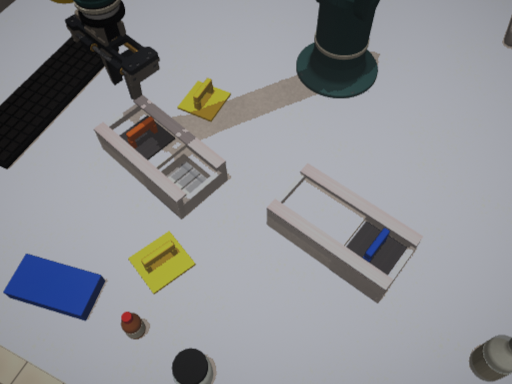

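The scene picture shows the orange hatch at (145,135) flat on the deck. The well at (185,175) is uncovered with its slides visible, and blue at (377,245) is still shut. The handle measures y ≈ -57 mm and x ≈ -1 mm, and its top is at the height expected on the deck. The gripper is clear.

```bash
python3 -c "from h import *;print(order.sign_off())"
```

```text
the job is handed in; nothing more can be done
None
```

The orange-handled hatch was lifted off its seat, slid clear of the well, set flat on the deck and released. The blue hatch stayed shut, and the job was handed in at about 8 s; the hand-in returned no verdict.

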